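Lock the vial block with the clamp screw

ROBOT

A 6-joint arm with a two-finger parallel gripper is mounted at the origin on a cart in front of the work surface, level with it; the furniture and walls round the work are solid. World frame = base frame: x ahead of the robot, y to its left, z up, the work surface at z = 0. Lengths are in m, angles in rad, forces in N, time in s.
With the tool pointing down it reaches from about 0.35 to 0.925 m from the base axis. Payload 6.4 kg.
Tool frame: the origin (TCP) lies between the finger pads; the fingertips stand 8 mm ahead of it and the grasp point (between the pads) lies 11 mm behind it; z points along the fingers, y is the line along which they close (so a half turn about z gives the same grasp; the last joint's range is limited). The gripper opens to 85 mm and grips with 20 to 120 N. Pads are 22 mm wide; open, the fingers measure 114 mm over their backs; the gripper's body (76 mm by 85 mm) begins 54 mm behind the grasp point. The pads swing forward as they close: fully open they stand 13 mm farther back than shut.
Start: joints at [1.134, 0.245, 1.558, -0, 1.339, -0.174], TCP at [0.169, 0.628, 0.239] pointing down, gripper open.
Joint ranges: [-3.13, 3.13], [-1.02, 2.26], [0.13, 2.54], [-0.95, 4.09], [0.21, 2.88], [-2.74, 2.74]. Speed limits (rad/s): [2.57, 2.57, 3.14, 3.14, 3.14, 3.14].

INTERFACE

Orientations are given as a unit quaternion [w, x, y, z].
In Python, from rig import ctrl, vision gives the robot as it stands. The module is installed in compiled form; this text tells all that it offers.
- The arm moves only by the shell command python3 -m inch 'ROWS'. ROWS is a JSON object of lists of equal length, an entry for each row: "travel": the shift along the tool's x, y, z in m, a list of three; "twist": the turn, a rotation vector about the tool's x, y, z in rad, a list of three; "gripper": the closure in counts, from 0 (fully open) to 255 (shut). A call has 1 to 8 rows; each row is the pose to reach, as a shift and turn from the pose commanded when the call began, along the tool's axes at that moment; what a row does not reach only later rows make up. A row lasts 1/10 s, in which the tool goes at most 50 mm and 8.59 degrees, less where a joint would pass 70% of its speed; a pose out of reach is approached as far as the arm can. A call with a gripper value outside its range is refused whole. The fingers move at their own pace and stop on an object; the grip force is fixed at half the most. Time passes only in rows, so rows that repeat a pose let the fingers close. It gives the time, the measured TCP pose, the force, the opening and the grip force at its end, in the units of the state.
- ctrl.state(): the state, without advancing time (a new reading comes with each control period).
- vision.capture(name): name is "scene" or "top"; returns a dict with "img" (384x512x3 uint8, red, green, blue), "fx", "fy", "cx", "cy" (pixels), "xyz" and "rotation" of the camera in the world. Camera axes: x right, y down, z forward; pixel columns grow to the right and rows downward; lengths in m; the calibration is good to about 2 mm. A picture is of the moment at which its call begins. There is no depth.
- ctrl.hand_in(): hands the job in; it is judged then, once.
The state is a dict: "time": time; "q": joint angles; "dq": joint speeds; "tau": joint torques, N m; "ee_pos": TCP position; "eef_rot": TCP orientation; "wrist_force": force on the tool from outside, world axes, zero at the start; "wrist_torque": the same for the moment, N m; "finger_gap": finger opening in m; "grip_force": force on a finger pad.
Only numpy, scipy, OpenCV 4.12 (cv2) and the standard library are available. Lean on these libraries where they do the work, as an engineer would, in place of code of your own. Each camera call takes 0.05 s, during which the arm holds its last target. There are 200 camera calls.

TASK

Take the flat-bladed driver from the tool rack, put its blade into the slot of the clamp screw beside the vial block, and turn the screw clockwise as far as it goes, so that its tongue lies over the block; seat the blade right down and keep it in the slot while turning, and move the screw with nothing else. Then hang the driver upright in the same rack hole it came from and let go.

Things in the scene. Friction and masses are not known exactly. Their poses are not given: they have to be found in the camera images.
- driver: Flat driver, black paddle handle (the round-handled nut driver is not wanted), hangs blade down. Origin: middle of the blade's edge; z up the shank; x along the width of blade and handle, y their thickness; half turn alike. Blade 22 x 4 mm (edge 2.6), z 0-24; shank 9 mm; flange 46 mm across, z 60-65; handle 38 x 18 mm, flat faces, z 65-121: grip it across the 18 mm at z 95. 90 g.
- rack: Fixed aluminium tool rack, 70 x 180 mm (x, y), 78 mm high; origin: centre of its underside, z up, y along the row. Two through holes 32 mm across in its top plate, at y = +42 and -42 mm: one holds the flat driver, the other the nut driver, either way round. A driver hangs with its flange resting on the plate (z = 78), edge 18 mm above the bench, tops 142 mm.
- clamp_screw (a joint): Turn of the clamp screw about its upright axis, rad; grows clockwise seen from above. Starts at 0 to 0.2 (steel tongue off the block); stop at 1.25 (tongue over the block). Stays where left; needs about 0.06 N m. The blade has about 0.14 rad of play each way in the slot, so the driver must turn that much farther than the screw.
- screw_slot (a point): Centre of the slot's floor, on the screw's axis, 57 mm above the bench, on a post beside the grey vial block; turns with the screw. x along the slot, towards the tongue (reaches 54 mm out); z up. Steel head 40 mm across, top 14 mm above this point; slot open at both ends, 7 mm wide for its lower 7 mm, flared to 18 mm at the top. Block top 50 mm above the bench, vials in it 74 mm.

How it is judged:
On the way, in this order (a step that is already met when the one before it is completed fails the run):
1. the driver's blade is down in the slot (edge within 6 mm of the slot's floor, within 10 mm of the screw's axis) (z of driver in the frame of screw_slot below 0.006 m and horizontal distance between driver and screw_slot below 0.01 m and angle between the z axis of driver and the z axis of screw_slot, either way round below 0.2 rad), for 0.2 s.
2. the screw is turned clockwise to its stop (1.25 rad, at least 1.1) with the blade still down in the slot (value of joint clamp_screw above 1.1 rad and z of driver in the frame of screw_slot below 0.007 m and horizontal distance between driver and screw_slot below 0.011 m), for 0.2 s.
At the end, for the whole second after the job is handed in: The clamp screw stands at its stop (1.25 rad, at least 1.1), and the flat driver hangs at rest, released, in the rack hole it came from: blade edge within 20 mm of where it started, upright within 10 degrees (value of joint clamp_screw above 1.1 rad and distance of driver from where it was at the start of the episode below 0.02 m and angle between driver's own z axis and vertical below 0.17 rad and linear speed of driver below 0.02 m/s); the robot touches nothing.
It fails at once if the screw is turned by anything but the driver's blade in its slot (it turns while the blade's edge is more than 20 mm from the slot's floor centre) ((velocity of joint clamp_screw above 0.2 rad/s or velocity of joint clamp_screw below -0.2 rad/s) and distance between driver and screw_slot above 0.02 m).
It also fails if it takes over 54 s, if anything falls off the work surface, if the arm or the gripper's body presses on something with over 40 N, if the wrist force passes 120 N, or if a joint passes its speed limit or range.

## Working session

There is one attempt and no reset: what is moved stays moved. The work goes in short steps, Python scripts to look and compute and a shell command to move; the robot and the scene stay as the last step left them, time stands still between calls to the robot, and variables do not carry over. Pictures are saved under pics/ and viewed, at most 10 in all, crops included, and the job is handed in when it is done.

```bash
mkdir -p pics; python3 - <<'E'
from rig import ctrl, vision
import cv2,pickle
s=ctrl.state();print({k:s[k] for k in("time","ee_pos","eef_rot","finger_gap")})
for n in("scene","top"):
    c=vision.capture(n);pickle.dump(c,open(f"{n}0.pkl","wb"))
    print(n,c["fx"],c["cx"],c["cy"],c["xyz"],c["rotation"])
    cv2.imwrite(f"pics/{n}0.png",cv2.resize(c["img"][:,:,::-1],(768,576),interpolation=cv2.INTER_CUBIC))
E
```

```text
{'time': 0.0, 'ee_pos': array([0.16864264, 0.62719073, 0.23817175]), 'eef_rot': array([-2.90090887e-04,  1.31023969e-01,  9.91378730e-01, -9.21139389e-04]), 'finger_gap': 0.08545677008866638}
scene 487.14352371055935 261.30044170300323 186.55839313052508 [-0.04750928 -0.69133061  0.52469719] [-0.49648146  0.79080232 -0.30954241  0.17978138]
top 374.88180491991983 256.1123264595577 191.6065330981684 [ 0.46177466 -0.01638021  0.92790081] [-0.03622147  0.71284098 -0.699485    0.03558757]
```

View pics/scene0.png

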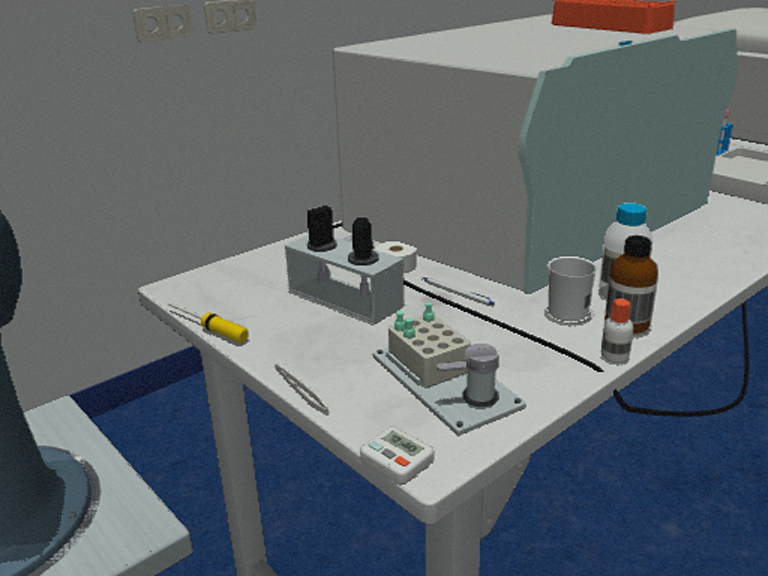

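View pics/top0.png

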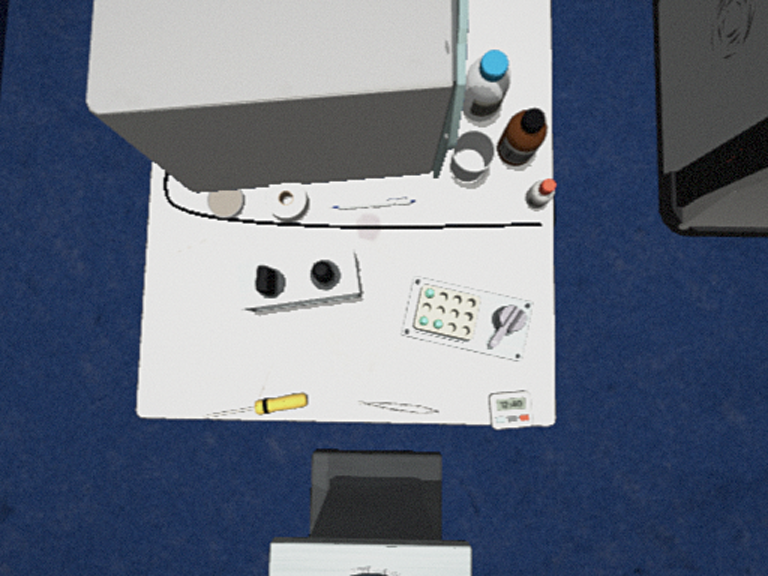

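The flat driver is the left paddle handle (scene 320,228; top 267,281), and the nut driver is beside it. The screw head is at scene (482,360) and top (508,322), with its tongue pointing towards the robot. I'll zoom in on all four regions.

```bash
cat > h.py <<'E'
import numpy as np,pickle
from scipy.spatial.transform import Rotation as R
def rot(q): return R.from_quat(np.roll(q,-1)).as_matrix()
def ray(c,u,v):
    d=rot(c["rotation"])@np.array([(u-c["cx"])/c["fx"],(v-c["cy"])/c["fy"],1]); return np.array(c["xyz"]),d
def plane(c,u,v,z):
    o,d=ray(c,u,v); return o+d*(z-o[2])/d[2]
def proj(c,p):
    q=rot(c["rotation"]).T@(np.array(p)-c["xyz"]); return np.array([c["cx"]+c["fx"]*q[0]/q[2],c["cy"]+c["fy"]*q[1]/q[2]])
def tri(c1,a,c2,b):
    o1,d1=ray(c1,*a);o2,d2=ray(c2,*b)
    t=np.linalg.lstsq(np.c_[d1,-d2],o2-o1,rcond=None)[0]; p,q=o1+d1*t[0],o2+d2*t[1]
    return (p+q)/2,np.linalg.norm(p-q)
def load(n): return pickle.load(open(n+".pkl","rb"))
E
python3 - <<'E'
from h import *;import cv2
S=load("scene0");T=load("top0")
def crop(c,x,y,w,h): return cv2.resize(c["img"][y:y+h,x:x+w,::-1],(400,300),interpolation=cv2.INTER_CUBIC)
o=np.vstack([np.hstack([crop(S,185,130,100,75),crop(S,275,215,80,60)]),np.hstack([crop(T,155,155,100,75),crop(T,300,190,60,45)])])
cv2.imwrite("pics/z0.png",o)
E
```

```text
(no output)
```

View pics/z0.png

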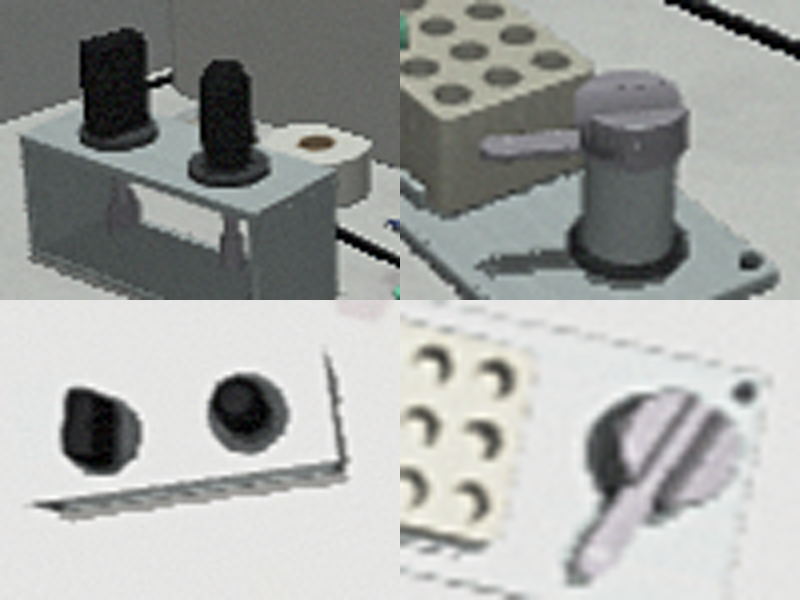

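```bash
python3 - <<'E'
from h import *;import cv2
S=load("scene0");T=load("top0")
px=lambda X,Y,x,y,s:(x+(X+.5)/s-.5,y+(Y+.5)/s-.5)
for n,a,b in(("flat",(119,133),(102,134)),("nut",(229,166),(248,113))):
    A=px(*a,185,130,4);B=px(*b,155,155,4)
    print(n,plane(T,*B,.083),plane(S,*A,.083),tri(S,A,T,B))
g=cv2.cvtColor(T["img"],cv2.COLOR_RGB2GRAY)
print("rows 174-194, cols 167-193");print(g[174:196,167:193])
# screw: head top circle, tongue
for n,a,z in(("head",(672,155),.071),):
    print(n,plane(T,*px(a[0]-400,a[1],300,190,6.667),z))
print(plane(T,*px(185,278,300,190,6.667),.062),"tip")
hs=cv2.cvtColor(T["img"],cv2.COLOR_RGB2GRAY)
print("cols 326-353 rows 200-236");print(hs[200:236,324:353])
E
```

```text
flat [0.55257457 0.15762119 0.083     ] [0.54858758 0.14806323 0.083     ] (array([0.55406009, 0.15786943, 0.07826087]), np.float64(0.0024336798195620703))
nut [0.56613064 0.07522484 0.083     ] [0.56406324 0.06852473 0.083     ] (array([0.56751982, 0.07481119, 0.07975504]), np.float64(0.002499097202858687))
rows 174-194, cols 167-193
[[229 230 229 229 228 231 230 232 229 232 230 229 229 230 229 227 229 228
  230 230 230 229 228 229 230 231]
 [228 229 230 231 231 235 233 235 235 236 236 232 231 231 230 230 230 230
  232 230 230 231 228 229 229 229]
 [228 229 230 234 237 222 197 192 194 214 240 239 235 235 231 229 229 230
  228 229 228 229 230 230 230 229]
 [229 227 232 235 202 105  73  73  80  91 115 158 218 240 239 236 233 230
  228 230 229 230 230 230 228 229]
 [229 231 233 222 162  46  21  31  31  29  33  56 101 143 187 227 240 240
  235 234 231 231 230 228 229 228]
 [232 229 235 212 116  30  23  25  34  37  29  18  21  40  76 113 136 180
  224 235 232 231 230 229 231 231]
 [229 231 235 202  81  28  27  36  34  42  38  13  14   0  23  27  65 101
  130 190 236 234 229 230 230 230]

[... 1238 characters left out ...]
45  39  16  11  12  25  22  31  48
   76  86  91  84 165 236 232 230]
 [226 230 233 196  75  16  25  24  27  27  29  22  17   6   0   6  31  48
   72  90  76  75 167 235 232 226]
 [230 230 233 237 195  89  22   2   4   8  10   0   0   1  13  14  36  59
   70  81  79 118 192 235 231 229]
 [228 229 232 236 239 197 103  48  27  13   1   9   5   8   9   0  40  48
   66  93 170 232 232 233 230 232]]
head [ 0.5040506  -0.20816228  0.071     ]
[ 0.4615639  -0.18004236  0.062     ] tip
cols 326-353 rows 200-236
[[229 229 227 ... 194 198 208]
 [231 231 231 ... 226 227 225]
 [229 229 229 ... 200 136 141]
 ...
 [229 228 228 ... 227 228 231]
 [233 233 233 ... 227 232 227]
 [223 231 230 ... 230 229 229]]
```

```bash
cat >> h.py <<'E'
def yawmat(deg):  # tool x at given world yaw, tool z down
    a=np.radians(deg);x=np.array([np.cos(a),np.sin(a),0]);z=np.array([0,0,-1.]);return np.c_[x,np.cross(z,x),z]
def delta(s,p,yaw):
    M=rot(s["eef_rot"]);print("travel",np.round(M.T@(np.array(p)-s["ee_pos"]),4),"twist",np.round(R.from_matrix(M.T@yawmat(yaw)).as_rotvec(),4))
E
python3 - <<'E'
from h import *;import cv2
from rig import ctrl
S=load("scene0");T=load("top0")
px=lambda X,Y,x,y,s:(x+(X+.5)/s-.5,y+(Y+.5)/s-.5)
print("handle top",plane(T,174.5,185.2,.142), tri(S,px(114,34,185,130,4),T,(174.5,185.2)))
a=px(280,152,300,190,6.667);b=px(232,98,275,215,5)
print("head",a,b,plane(T,*a,.071),plane(S,*b,.071),tri(S,b,T,a))
tt=px(180,276,300,190,6.667);ts=px(88,146,275,215,5);print("tip",tri(S,ts,T,tt))
o=cv2.resize(T["img"][196:238,322:358,::-1],(576,672),interpolation=cv2.INTER_CUBIC)[:600]
cv2.imwrite("pics/z1.png",o)
delta(ctrl.state(),[.553,.158,.2],180)
E
```

```text
handle top [0.55221813 0.15758731 0.142     ] (array([0.5540578 , 0.15704577, 0.13928631]), np.float64(0.003811558981244911))
head (341.57289635518225, 212.37385630718464) (321.0, 234.2) [ 0.5051302 -0.2109074  0.071    ] [ 0.50798362 -0.21349638  0.071     ] (array([ 0.50653284, -0.21230958,  0.0707114 ]), np.float64(0.0037846306458546573))
tip (array([ 0.46454151, -0.18164011,  0.05534099]), np.float64(0.006179524565365929))
travel [-0.4931 -0.3532  0.0387] twist [-0.0017 -0.0005 -0.2628]
```

View pics/z1.png

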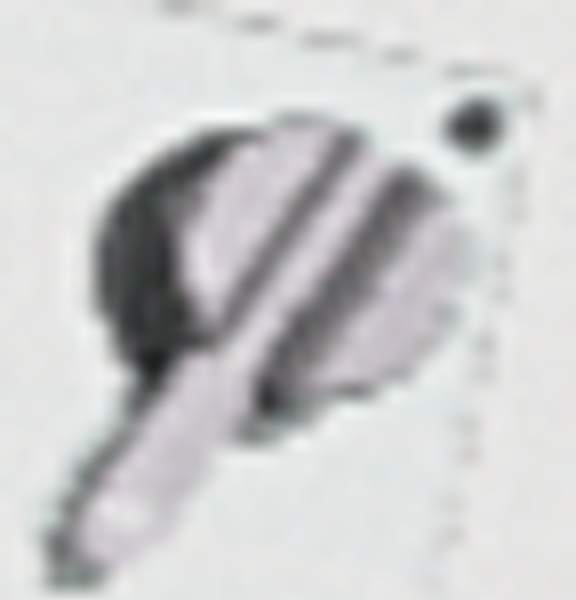

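The slot runs at world yaw ≈146.5° through the head centre, about (0.507, -0.212). The disc centre is at zoom pixel (325,257). I'll move above the driver first.

```bash
python3 -m inch '{"travel":[[-0.03,-0.02,0],[-0.07,-0.05,0],[-0.11,-0.08,0],[-0.15,-0.108,0],[-0.19,-0.136,0],[-0.23,-0.165,0],[-0.27,-0.193,0],[-0.3,-0.215,0]],"twist":[[0,0,0],[0,0,-0.05],[0,0,-0.1],[0,0,-0.15],[0,0,-0.2],[0,0,-0.24],[0,0,-0.263],[0,0,-0.263]],"gripper":[100,100,100,100,100,100,100,100]}'; python3 - <<'E'
from h import *
from rig import ctrl
s=ctrl.state();print(s["ee_pos"],s["finger_gap"]);delta(s,[.5535,.1575,.2],180)
E
```

```text
time: 0.9
ee_pos: [0.4039, 0.3399, 0.239]
eef_rot: [-0.0, 0.0, 1.0, -0.0]
wrist_force: [-0.6, 0.7, -0.1]
finger_gap: 0.0517
grip_force: 0.0
[0.40386387 0.33989992 0.23900112] 0.05173778224747168
travel [-0.1498 -0.1823  0.039 ] twist [-0.0004 -0.0001 -0.0008]
```

```bash
python3 -m inch '{"travel":[[-0.025,-0.03,0],[-0.055,-0.067,0],[-0.085,-0.103,0],[-0.115,-0.14,0.01],[-0.14,-0.17,0.02],[-0.15,-0.182,0.03],[-0.15,-0.182,0.039],[-0.15,-0.182,0.039]],"twist":[[0,0,0],[0,0,0],[0,0,0],[0,0,0],[0,0,0],[0,0,0],[0,0,0],[0,0,0]],"gripper":[100,100,100,100,100,100,100,100]}'; python3 - <<'E'
from h import *
from rig import ctrl,vision
import cv2
s=ctrl.state();print(s["ee_pos"]);delta(s,[.5535,.1575,.102],180)
c=vision.capture("scene");t=vision.capture("top");print(proj(c,[.5535,.1575,.142]))
f=lambda i,x,y:cv2.resize(i["img"][y:y+90,x:x+90,::-1],(400,400))
cv2.imwrite("pics/a.png",np.hstack([f(c,165,90),f(t,140,140)]))
E
```

```text
time: 1.7
ee_pos: [0.551, 0.1608, 0.1981]
eef_rot: [-0.002, -0.0, 1.0, 0.0]
wrist_force: [1.0, -0.3, -0.2]
finger_gap: 0.0516
grip_force: 0.0
[0.55097319 0.16082371 0.19809521]
travel [-0.0029 -0.0033  0.0961] twist [ 0.0001 -0.0044  0.0005]
[211.87444215 137.02145559]
```

View pics/a.png

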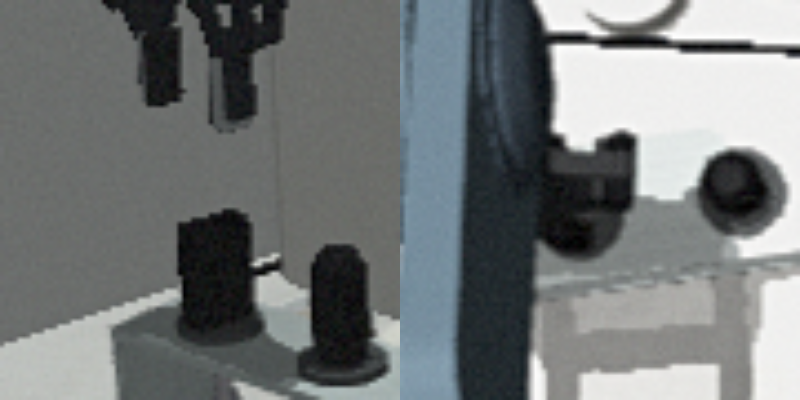

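The fingers straddle the flat handle in both views: scene crop handle at (215,220), fingers at (160-235,90). Going straight down.

```bash
python3 -m inch '{"travel":[[0,0,0.015],[0,0,0.035],[0,0,0.055],[0,0,0.075],[0,0,0.09],[0,0,0.098],[0,0,0.098],[0,0,0.098]],"twist":[[0,0,0],[0,0,0],[0,0,0],[0,0,0],[0,0,0],[0,0,0],[0,0,0],[0,0,0]],"gripper":[100,100,100,100,100,100,100,100]}'; python3 -m inch '{"travel":[[0,0,0],[0,0,0],[0,0,0],[0,0,0],[0,0,0],[0,0,0],[0,0,0],[0,0,0]],"twist":[[0,0,0],[0,0,0],[0,0,0],[0,0,0],[0,0,0],[0,0,0],[0,0,0],[0,0,0]],"gripper":[140,180,220,255,255,255,255,255]}'
```

```text
time: 2.6
ee_pos: [0.5532, 0.1604, 0.1029]
eef_rot: [0.001, -0.0, 1.0, 0.0]
wrist_force: [-0.1, 0.1, -0.5]
finger_gap: 0.0519
grip_force: 0.0
time: 3.4
ee_pos: [0.5535, 0.1602, 0.1033]
eef_rot: [0.001, -0.0, 1.0, 0.0]
wrist_force: [-0.6, -0.5, 5.5]
finger_gap: 0.0173
grip_force: 58.9
```

```bash
python3 -m inch '{"travel":[[0,0,-0.01],[0,0,-0.025],[0,0,-0.045],[0,0,-0.07],[0,0,-0.095],[0,0,-0.12],[0,0,-0.135],[0,0,-0.145]],"twist":[[0,0,0],[0,0,0],[0,0,0],[0,0,0],[0,0,0],[0,0,0],[0,0,0],[0,0,0]],"gripper":[255,255,255,255,255,255,255,255]}'; python3 - <<'E'
from h import *
from rig import ctrl
s=ctrl.state();delta(s,[.507,-.212,.243],146.5)
E
```

```text
time: 4.2
ee_pos: [0.5531, 0.1602, 0.2492]
eef_rot: [0.001, -0.0, 1.0, 0.0]
wrist_force: [0.1, -0.1, -1.3]
finger_gap: 0.0172
grip_force: 58.4
travel [ 0.0462 -0.3722  0.006 ] twist [0.0008 0.0019 0.5849]
```

```bash
python3 -m inch '{"travel":[[0.003,-0.02,0],[0.008,-0.06,0],[0.013,-0.105,0],[0.02,-0.15,0],[0.026,-0.195,0],[0.032,-0.24,0],[0.038,-0.285,0],[0.042,-0.325,0]],"twist":[[0,0,0.05],[0,0,0.13],[0,0,0.21],[0,0,0.29],[0,0,0.37],[0,0,0.45],[0,0,0.53],[0,0,0.585]],"gripper":[255,255,255,255,255,255,255,255]}'; python3 -m inch '{"travel":[[0.02,-0.02,0],[0.03,-0.03,0],[0.0295,-0.0368,0],[0.0295,-0.0368,0],[0.0295,-0.0368,0]],"twist":[[0,0,0],[0,0,0],[0,0,0],[0,0,0],[0,0,0]],"gripper":[255,255,255,255,255]}'; python3 - <<'E'
from h import *
from rig import ctrl,vision
import cv2
s=ctrl.state();print(s["ee_pos"]);delta(s,[.507,-.212,.195],146.5)
c=vision.capture("scene");t=vision.capture("top");pickle.dump(c,open("scene1.pkl","wb"))
print(proj(c,s["ee_pos"]-[0,0,.0853]))
cv2.imwrite("pics/b.png",np.hstack([cv2.resize(c["img"][130:260,265:395,::-1],(400,400),interpolation=cv2.INTER_CUBIC),cv2.resize(t["img"][150:250,270:370,::-1],(400,400))]))
E
```

```text
time: 5.0
ee_pos: [0.5097, -0.1666, 0.2466]
eef_rot: [-0.001, 0.29, 0.957, 0.0]
wrist_force: [0.2, 0.7, -0.4]
finger_gap: 0.0174
grip_force: 58.5
time: 5.5
ee_pos: [0.4663, -0.1791, 0.2472]
eef_rot: [-0.0, 0.288, 0.958, 0.0]
wrist_force: [-0.1, 0.3, -0.6]
finger_gap: 0.0173
grip_force: 58.6
[ 0.46627101 -0.17912916  0.24724335]
travel [-0.0521 -0.0049  0.0522] twist [ 0.0002 -0.0001  0.0001]
[290.33951985 188.88645397]
```

View pics/b.png

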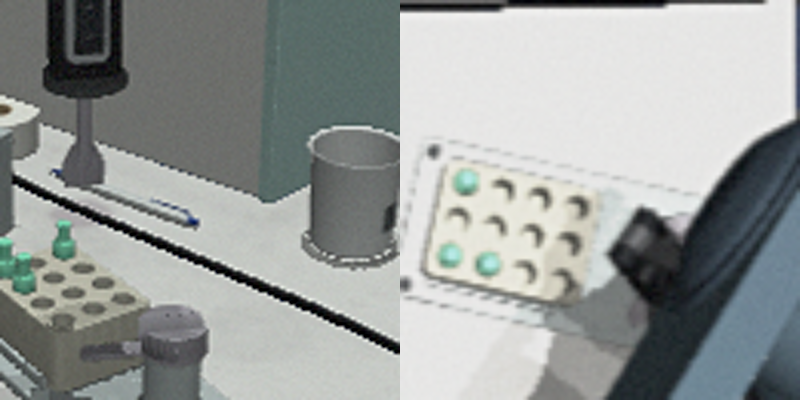

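The driver hangs straight in the grip, blade edge at scene px ≈(292,190) against a predicted (290.3,188.9). I'll use that offset to correct the scene estimate of the screw head.

```bash
python3 - <<'E'
from h import *;import cv2
from rig import ctrl
S=load("scene1");T=load("top0")
for b in((0,0),(1.6,1.7)): print(plane(S,321-b[0],234.2-b[1],.071))
print(plane(T,341.8,211.6,.071))
g=cv2.cvtColor(S["img"],cv2.COLOR_RGB2GRAY)
# head top outline at scale
print(g[226:246:1,306:338:2])
s=ctrl.state();delta(s,[.507,-.212,.195],146.5)
E
```

```text
[ 0.50798362 -0.21349638  0.071     ]
[ 0.51018159 -0.20778333  0.071     ]
[ 0.50690811 -0.21143374  0.071     ]
[[ 97 128 181 183 200 197 202 193 196 199 196 200 197 198 197 199]
 [ 95  91 162 176 202 198 197 194 202 196 198 198 197 198 198 199]
 [ 94 125 156 153 204 203 204 204 204 204 199 198 196 199 198 199]
 [158 159 164 131 208 156 138 132 134 163 180 201 198 198 199 196]
 [163 167  99 106 123 126 124 124 123 147 154 193 199 198 194 189]
 [144 103  96 115 131 131 134 131 127 146 145 154 190 201 194 193]
 [105 104 104 133 132 132 124 127 123 129 137 132 174 196 194 191]
 [ 99 102 125 126 125 125 127 120 121 122 132 128 144 193 194 192]
 [101  99 118 119 120 119 118 119 118 120 121 120 128 196 191 188]
 [101 101 116 120 115 115 115 115 111 112 122 119 121 195 190 188]
 [ 99  97 112 113 110 112 112 110 104 110 114 118 124 183 194 191]
 [ 96 101 112 107 106 106 113 114 117 119 131 141 146 113 193 191]
 [100 102 109  99 132 125 125 127 125 125 126 129 134 126 195 191]
 [ 99  96  97  85  97 131 127 126 126 126 130 124  76 124 194 191]
 [ 99  91  89  77  81  81 115 138 146 116  80  80  74 131 195 193]
 [150 126 126  73  77  76  85  90  91  88  85  81  73 129 195 195]
 [129 129 124  70  74  70  74  82  85  87  88  79  71 122 195 195]
 [126 126 120  59  63  69  74  75 100  86  85  77  75 124 192 191]
 [137 100 108  53  56  61  68  79 107  83  78  78  76 122 191 194]
 [ 88  90  91  69  53  57  70  75  76  84  77  82  67 201 194 196]]
travel [-0.0521 -0.0052  0.0523] twist [ 0.0001 -0.0001  0.0007]
```

```bash
python3 -m inch '{"travel":[[-0.02,-0.003,0.01],[-0.04,-0.003,0.02],[-0.052,-0.003,0.035],[-0.052,-0.003,0.045],[-0.052,-0.003,0.052],[-0.052,-0.003,0.052],[-0.052,-0.003,0.052]],"twist":[[0,0,0],[0,0,0],[0,0,0],[0,0,0],[0,0,0],[0,0,0],[0,0,0]],"gripper":[255,255,255,255,255,255,255]}'; python3 - <<'E'
from h import *
from rig import ctrl,vision
import cv2
s=ctrl.state();print(s["ee_pos"]);delta(s,[.508,-.210,.155],146.5)
c=vision.capture("scene");pickle.dump(c,open("scene2.pkl","wb"))
print(proj(c,s["ee_pos"]-[0,0,.0853]))
cv2.imwrite("pics/c.png",cv2.resize(c["img"][185:265,280:360,::-1],(600,600),interpolation=cv2.INTER_CUBIC))
E
```

```text
time: 6.3
ee_pos: [0.5075, -0.2101, 0.1956]
eef_rot: [0.0, 0.288, 0.958, -0.0]
wrist_force: [-0.9, 0.1, -0.5]
finger_gap: 0.0176
grip_force: 58.6
[ 0.50747851 -0.21010596  0.19562469]
travel [-0.0004  0.0004  0.0406] twist [0.     0.0003 0.0003]
[320.03414309 214.00296963]
```

View pics/c.png

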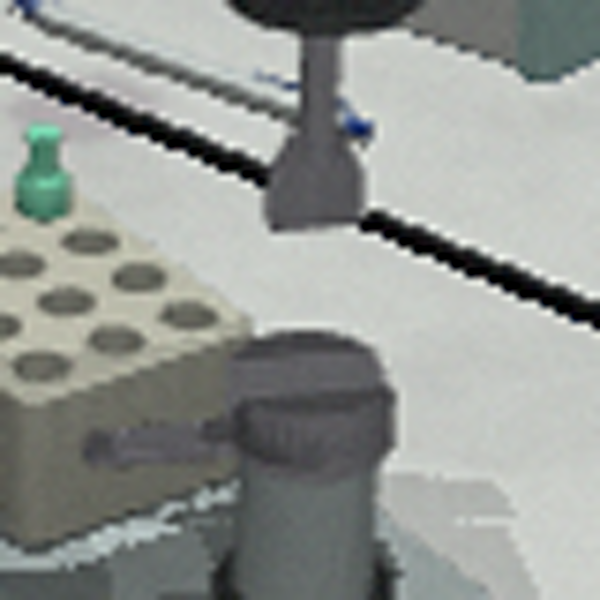

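```bash
python3 - <<'E'
from h import *
S=load("scene2")
p=np.array([.5075,-.2101,.071]);a=proj(S,p);print(a)
J=np.c_[proj(S,p+[.01,0,0])-a,proj(S,p+[0,.01,0])-a]/10;print(J)
for b in((1.6,.5),(1.6,1.5)): print(np.linalg.solve(J,np.array([321.5,234.5])-b-a),"mm")
E
```

```text
[319.35937423 233.56264302]
[[ 0.38162556 -0.42385403]
 [-0.20869752 -0.21543916]]
[-0.40371357 -1.63899159] mm
[2.07969402 0.59699473] mm
```

The blade sits over the head centre to within about 2 mm: blade at crop (316,225), head centre at (313,374). Descending.

```bash
python3 -m inch '{"travel":[[0,0,0.01],[0,0,0.02],[0,0,0.03],[0,0,0.035],[0,0,0.04],[0,0,0.045],[0,0,0.048],[0,0,0.048]],"twist":[[0,0,0],[0,0,0],[0,0,0],[0,0,0],[0,0,0],[0,0,0],[0,0,0],[0,0,0]],"gripper":[255,255,255,255,255,255,255,255]}'; python3 -m inch '{"travel":[[0,0,0.002],[0,0,0.004],[0,0,0.005],[0,0,0.005]],"twist":[[0,0,0],[0,0,0],[0,0,0],[0,0,0]],"gripper":[255,255,255,255]}'
```

```text
time: 7.15
ee_pos: [0.5074, -0.2103, 0.1469]
eef_rot: [-0.0, 0.288, 0.958, 0.0]
wrist_force: [0.7, 0.7, -0.7]
finger_gap: 0.0176
grip_force: 58.6
time: 7.55
ee_pos: [0.5076, -0.2105, 0.1423]
eef_rot: [0.0, 0.288, 0.958, -0.0]
wrist_force: [0.2, 0.1, -1.0]
finger_gap: 0.0173
grip_force: 58.8
```

No contact yet, so the edge is at ~0.057. I'll creep down until it touches.

```bash
python3 -m inch '{"travel":[[0,0,0.001],[0,0,0.002],[0,0,0.002]],"twist":[[0,0,0],[0,0,0],[0,0,0]],"gripper":[255,255,255]}'; python3 - <<'E'
from h import *
from rig import ctrl,vision
import cv2
c=vision.capture("scene")
cv2.imwrite("pics/d.png",cv2.resize(c["img"][185:265,280:360,::-1],(600,600),interpolation=cv2.INTER_CUBIC))
E
```

```text
time: 7.85
ee_pos: [0.5081, -0.2107, 0.1421]
eef_rot: [0.0, 0.288, 0.958, -0.0]
wrist_force: [-2.9, 1.3, 9.1]
finger_gap: 0.0174
grip_force: 60.1
```

View pics/d.png

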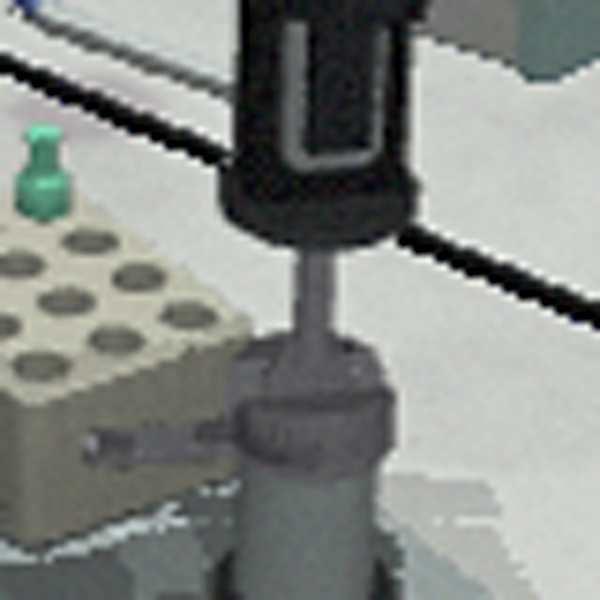

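The blade is seated on the slot floor (9 N up) at crop (315,370). Turning clockwise, which is +z twist.

```bash
python3 -m inch '{"travel":[[0,0,0],[0,0,0],[0,0,0],[0,0,0],[0,0,0],[0,0,0],[0,0,0],[0,0,0]],"twist":[[0,0,0.05],[0,0,0.13],[0,0,0.21],[0,0,0.29],[0,0,0.37],[0,0,0.45],[0,0,0.53],[0,0,0.6]],"gripper":[255,255,255,255,255,255,255,255]}'; python3 - <<'E'
from rig import ctrl
s=ctrl.state();print(s["wrist_torque"],s["q"])
E
```

```text
time: 8.7
ee_pos: [0.509, -0.2109, 0.1421]
eef_rot: [0.002, 0.56, 0.829, 0.0]
wrist_force: [1.2, 1.5, 5.8]
finger_gap: 0.017
grip_force: 59.5
[ 0.25221536 -0.1360374   0.10697758] [-5.99019674e-01  1.23528662e-01  1.88652848e+00  9.65552974e-04
  1.12790193e+00 -9.82564385e-01]
```

```bash
python3 -m inch '{"travel":[[0,0,0],[0,0,0],[0,0,0],[0,0,0],[0,0,0],[0,0,0],[0,0,0],[0,0,0]],"twist":[[0,0,0.07],[0,0,0.15],[0,0,0.23],[0,0,0.31],[0,0,0.39],[0,0,0.47],[0,0,0.55],[0,0,0.6]],"gripper":[255,255,255,255,255,255,255,255]}'; python3 - <<'E'
from rig import ctrl
s=ctrl.state();print(s["wrist_torque"],s["q"][5])
E
```

```text
time: 9.5
ee_pos: [0.509, -0.211, 0.1421]
eef_rot: [0.002, 0.779, 0.627, 0.001]
wrist_force: [0.9, 1.7, 5.7]
finger_gap: 0.0174
grip_force: 59.4
[ 0.32352392 -0.22242208  0.08570403] -0.3829982351260034
```

Turned 1.2 rad so far. I'll go on in smaller steps and watch the torque for the stop.

```bash
python3 -m inch '{"travel":[[0,0,0],[0,0,0],[0,0,0],[0,0,0]],"twist":[[0,0,0.05],[0,0,0.1],[0,0,0.12],[0,0,0.12]],"gripper":[255,255,255,255]}'; python3 -c "
from rig import ctrl
s=ctrl.state();print(s['wrist_torque'],s['q'][5])"
python3 -m inch '{"travel":[[0,0,0],[0,0,0],[0,0,0],[0,0,0]],"twist":[[0,0,0.05],[0,0,0.1],[0,0,0.12],[0,0,0.12]],"gripper":[255,255,255,255]}'; python3 -c "
from rig import ctrl
s=ctrl.state();print(s['wrist_torque'],s['q'][5])"
```

```text
time: 9.9
ee_pos: [0.509, -0.211, 0.1421]
eef_rot: [0.002, 0.815, 0.58, 0.001]
wrist_force: [1.5, 1.0, 5.8]
finger_gap: 0.0172
grip_force: 59.4
[ 0.24091186 -0.22421184  0.02526678] -0.26518835234272853
time: 10.3
ee_pos: [0.5091, -0.211, 0.1421]
eef_rot: [0.002, 0.848, 0.53, 0.001]
wrist_force: [1.7, 0.4, 5.1]
finger_gap: 0.0178
grip_force: 59.4
[ 0.25292321 -0.35446702  0.44075189] -0.14629237895854133
```

The torque jumped from 0.03–0.1 to 0.44 N m, which suggests the stop. Checking from the scene camera.

```bash
python3 - <<'E'
from h import *
from rig import ctrl,vision
import cv2
c=vision.capture("scene")
cv2.imwrite("pics/e.png",cv2.resize(c["img"][175:265,260:350,::-1],(600,600),interpolation=cv2.INTER_CUBIC))
E
```

```text
(no output)
```

View pics/e.png

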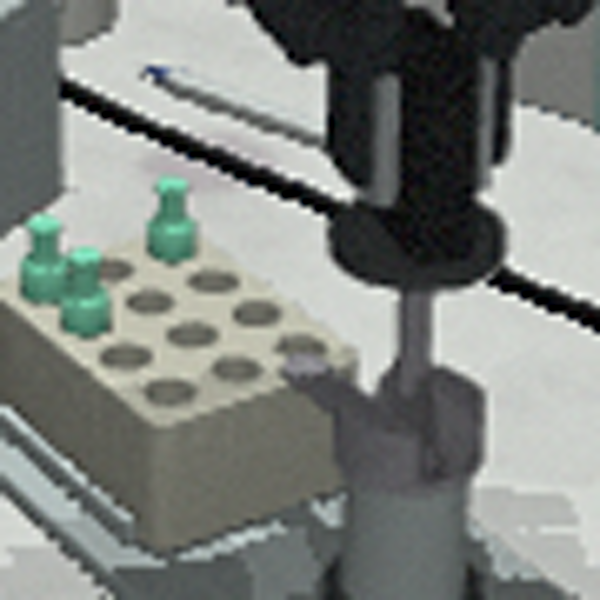

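The tongue now lies over the block, tip at crop (305,365). A tiny further push and hold to confirm, then back off within the play and lift.

```bash
python3 -m inch '{"travel":[[0,0,0],[0,0,0],[0,0,0]],"twist":[[0,0,0.03],[0,0,0.03],[0,0,0.03]],"gripper":[255,255,255]}'; python3 -c "
from rig import ctrl
s=ctrl.state();print(s['wrist_torque'],s['q'][5])"
python3 -m inch '{"travel":[[0,0,0],[0,0,0],[0,0,0],[0,0,0]],"twist":[[0,0,-0.06],[0,0,-0.12],[0,0,-0.15],[0,0,-0.15]],"gripper":[255,255,255,255]}'; python3 -c "
from rig import ctrl
s=ctrl.state();print(s['wrist_torque'],s['q'][5])"
```

```text
time: 10.65
ee_pos: [0.5092, -0.211, 0.1421]
eef_rot: [0.002, 0.855, 0.518, 0.001]
wrist_force: [3.2, 1.1, 5.2]
finger_gap: 0.0174
grip_force: 59.7
[ 0.19012414 -0.4069397   0.66804757] -0.11721484940831643
time: 11.05
ee_pos: [0.5089, -0.2112, 0.1421]
eef_rot: [0.002, 0.815, 0.58, 0.001]
wrist_force: [0.5, 1.3, 5.6]
finger_gap: 0.0173
grip_force: 59.5
[ 0.09814843 -0.11874058 -0.0373838 ] -0.2658727695435021
```

```bash
python3 -m inch '{"travel":[[0,0,-0.005],[0,0,-0.015],[0,0,-0.03],[0,0,-0.045],[0,0,-0.065],[0,0,-0.085],[0,0,-0.1],[0,0,-0.11]],"twist":[[0,0,0],[0,0,0],[0,0,0],[0,0,0],[0,0,0],[0,0,0],[0,0,0],[0,0,0]],"gripper":[255,255,255,255,255,255,255,255]}'; python3 - <<'E'
from h import *
from rig import ctrl
s=ctrl.state();delta(s,[.5535,.1602,.2492],180)
E
```

```text
time: 11.85
ee_pos: [0.508, -0.2107, 0.2526]
eef_rot: [0.001, 0.815, 0.58, 0.0]
wrist_force: [-0.8, 0.1, -1.8]
finger_gap: 0.0175
grip_force: 59.0
travel [ 0.3654 -0.0786  0.0029] twist [ 8.0000e-04  2.6000e-03 -1.9048e+00]
```

```bash
python3 -m inch '{"travel":[[0.01,-0.002,0],[0.03,-0.006,0],[0.06,-0.013,0],[0.09,-0.019,0],[0.12,-0.026,0],[0.15,-0.032,0],[0.18,-0.039,0],[0.2,-0.043,0]],"twist":[[0,0,-0.1],[0,0,-0.23],[0,0,-0.36],[0,0,-0.49],[0,0,-0.62],[0,0,-0.75],[0,0,-0.88],[0,0,-1.0]],"gripper":[255,255,255,255,255,255,255,255]}'; python3 - <<'E'
from h import *
from rig import ctrl
s=ctrl.state();delta(s,[.5535,.1602,.2492],180)
E
```

```text
time: 12.65
ee_pos: [0.5322, -0.0055, 0.2502]
eef_rot: [-0.001, 0.434, 0.901, -0.0]
wrist_force: [-0.7, 0.1, -1.1]
finger_gap: 0.0173
grip_force: 59.0
travel [0.1163 0.1199 0.0011] twist [-1.000e-04 -1.100e-03 -8.984e-01]
```

```bash
python3 -m inch '{"travel":[[0.02,0.02,0],[0.04,0.04,0],[0.06,0.06,0],[0.08,0.082,0],[0.1,0.103,0],[0.11,0.113,0],[0.116,0.12,0],[0.116,0.12,0]],"twist":[[0,0,-0.12],[0,0,-0.25],[0,0,-0.38],[0,0,-0.51],[0,0,-0.64],[0,0,-0.77],[0,0,-0.88],[0,0,-0.9]],"gripper":[255,255,255,255,255,255,255,255]}'; python3 -m inch '{"travel":[[0,0,0],[0,0,0]],"twist":[[0,0,0],[0,0,0]],"gripper":[255,255]}'; python3 - <<'E'
from h import *
from rig import ctrl
s=ctrl.state();delta(s,[.5535,.1602,.2492],180)
E
```

```text
time: 13.45
ee_pos: [0.5549, 0.1589, 0.2501]
eef_rot: [-0.001, 0.001, 1.0, -0.0]
wrist_force: [-0.4, 0.1, -0.6]
finger_gap: 0.0173
grip_force: 59.0
time: 13.65
ee_pos: [0.5551, 0.1574, 0.2502]
eef_rot: [-0.0, 0.003, 1.0, -0.0]
wrist_force: [-0.5, 0.1, -1.0]
finger_gap: 0.0177
grip_force: 59.0
travel [0.0016 0.0028 0.001 ] twist [-0.0002 -0.0005 -0.007 ]
```

```bash
python3 -m inch '{"travel":[[0.0015,0.0028,0.01],[0.0015,0.0028,0.03],[0.0015,0.0028,0.05],[0.0015,0.0028,0.065],[0.0015,0.0028,0.08],[0.0015,0.0028,0.1],[0.0015,0.0028,0.12],[0.0015,0.0028,0.13]],"twist":[[0,0,-0.007],[0,0,-0.007],[0,0,-0.007],[0,0,-0.007],[0,0,-0.007],[0,0,-0.007],[0,0,-0.007],[0,0,-0.007]],"gripper":[255,255,255,255,255,255,255,255]}'; python3 -m inch '{"travel":[[0,0,0.006],[0,0,0.012],[0,0,0.015],[0,0,0.015]],"twist":[[0,0,0],[0,0,0],[0,0,0],[0,0,0]],"gripper":[255,255,255,255]}'
```

```text
time: 14.45
ee_pos: [0.5527, 0.1605, 0.118]
eef_rot: [-0.001, -0.001, 1.0, -0.0]
wrist_force: [-0.7, 0.9, -0.4]
finger_gap: 0.0171
grip_force: 59.0
time: 14.85
ee_pos: [0.5539, 0.1608, 0.1054]
eef_rot: [0.0, -0.001, 1.0, 0.0]
wrist_force: [0.7, 0.0, -0.2]
finger_gap: 0.0172
grip_force: 59.0
```

```bash
python3 -m inch '{"travel":[[0,0,0.001],[0,0,0.002],[0,0,0.002]],"twist":[[0,0,0],[0,0,0],[0,0,0]],"gripper":[255,255,255]}'; python3 -m inch '{"travel":[[0,0,0],[0,0,0],[0,0,0],[0,0,0],[0,0,0],[0,0,0],[0,0,0]],"twist":[[0,0,0],[0,0,0],[0,0,0],[0,0,0],[0,0,0],[0,0,0],[0,0,0]],"gripper":[220,180,140,100,100,100,100]}'
```

```text
time: 15.15
ee_pos: [0.5539, 0.1608, 0.1035]
eef_rot: [0.0, -0.001, 1.0, 0.0]
wrist_force: [0.3, 0.5, -1.1]
finger_gap: 0.0173
grip_force: 59.0
time: 15.85
ee_pos: [0.5538, 0.1607, 0.1033]
eef_rot: [0.0, -0.001, 1.0, 0.0]
wrist_force: [0.3, -0.4, -0.3]
finger_gap: 0.0517
grip_force: 0.0
```

```bash
python3 -m inch '{"travel":[[0,0,-0.01],[0,0,-0.03],[0,0,-0.05],[0,0,-0.075],[0,0,-0.1],[0,0,-0.12],[0,0,-0.12],[0,0,-0.12]],"twist":[[0,0,0],[0,0,0],[0,0,0],[0,0,0],[0,0,0],[0,0,0],[0,0,0],[0,0,0]],"gripper":[100,100,100,100,100,100,100,100]}'; python3 - <<'E'
from h import *
from rig import vision
import cv2
c=vision.capture("scene")
cv2.imwrite("pics/f.png",cv2.resize(c["img"][110:270,170:370,::-1],(750,600),interpolation=cv2.INTER_CUBIC))
E
```

```text
time: 16.65
ee_pos: [0.5537, 0.1608, 0.2235]
eef_rot: [0.0, -0.001, 1.0, 0.0]
wrist_force: [0.2, 0.8, -0.0]
finger_gap: 0.0521
grip_force: 0.0
```

View pics/f.png

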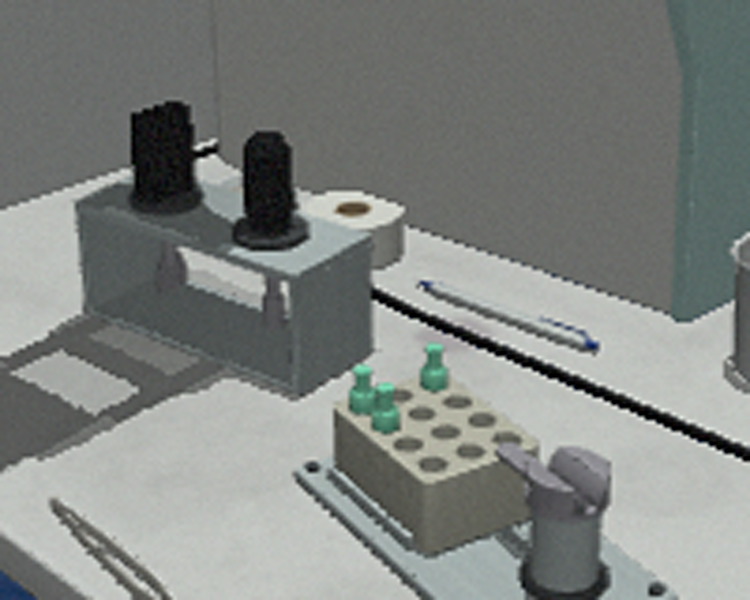

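The driver hangs upright in its original hole (crop 165,160), the tongue lies over the block (crop 510,455), and the gripper is clear of everything. Handing in.

```bash
python3 -c "
from rig import ctrl
print(ctrl.hand_in())"
```

```text
the job is handed in; nothing more can be done
None
```

The clamp screw is turned clockwise to its stop with the tongue over the block, and the flat driver hangs upright and released in its original rack hole; the job is handed in, but the hand-in call returned no verdict.

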